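Make up the labelling kit and the injection kit in a radiopharmacy

TASK

Make up the two kits from the stock on the steel table. For the labelling kit, stand the tall vial shield and the glass vial upright in the small two-bay tray, one in each bay; for the injection kit, lay the syringe shield flat in the wide bay of the large tray and stand the short vial shield and the white screw-top jar upright in its two small bays, one in each. Never tip the vial shields, the vial or the jar over, and do not disturb the lead pot or the survey meter.

Things in the scene. Friction and masses are not known exactly. Their poses are not given: they have to be found in the camera images.
- tray_large: Large shallow steel tray, 192 (its x) by 153 mm (its y), dark liner, three bays; does not move. Origin: centre of its underside, z up. Bay floors 4 mm above it, walls 3 mm thick (rim 5 mm), 18 mm high from the table. Wide bay 105 x 147 mm, centre x -40.5, y 0 mm. Two small bays 78 x 72 mm, centres x +54, y -37.5 and +37.5 mm.
- tray_small: Small shallow steel tray, 169 (its x) by 86 mm (its y), dark liner, two equal bays side by side; does not move. Origin: centre of its underside, z up. Bay floors 4 mm above it, walls 3 mm thick (rim 5 mm), 18 mm high from the table. Bays 80 x 80 mm, centres x -41.5 and +41.5 mm, y 0.
- vial_shield_tall_center (a point): Tall vial shield: slim bare-metal cylinder with two dark rings and a bevelled top with a small hole, standing upright; diameter 34 mm (37 mm at the rings, which lie 14-18 and 40-44 mm above its foot), height 82 mm, about 0.6 kg. Point: its centre, 41 mm above its underside; z up along its axis. The straight side above the upper ring is 44 to 72 mm above its foot.
- vial_shield_short_center (a point): Short vial shield: stout bare-metal cylinder with two dark rings near its foot and a bevelled top with a small hole, standing upright; diameter 44 mm (47 mm at the rings, 8-20 mm above its foot), height 54 mm, about 0.5 kg. Point: its centre, 27 mm above its underside; z up along its axis. The straight side above the rings is 20 to 44 mm above its foot.
- glass_vial_center (a point): Clear glass vial with a plain paper band and a crimped aluminium cap, standing upright; body diameter 26 mm up to 40 mm above its foot, cap diameter 21 mm, height 56 mm, about 45 g. Point: its centre, 28 mm above its underside; z up along its axis.
- swab_jar_center (a point): White plastic screw-top jar, standing upright; body diameter 47 mm, lid diameter 50 mm (the lid is the part from 38 mm up to the top), height 55 mm, about 90 g. Point: its centre, 27.5 mm above its underside; z up along its axis.
- syringe_shield_center (a point): Syringe shield lying flat: metal barrel, diameter 28, length 74 mm, with amber window and near each end a dark square collar (32 x 32 mm, 8 thick) against rolling; 58 mm of bare barrel between them. White syringe tip out to x +50 mm, plunger to x -58 mm. About 0.4 kg. Point: centre of the barrel, on its axis, 16 mm above the table; x along the barrel to the tip.
- lead_pot: Bystander: heavy grey lead transport pot with a lid and a wire bail handle, diameter 98 mm, 120 mm high, near the far left of the work. Origin: centre of its underside.
- survey_meter: Bystander: grey radiation survey meter, a box 75 x 170 mm (x by y) with a black carrying handle along its y, 95 mm high. Origin: centre of its underside.
Things that resemble listed ones, but are neither listed nor needed, are in the scene too. What is shaped like the part that bears vial_shield_tall_center but blue is not meant.

How it is judged:
By the outcome, as a careful person would: the job done as asked, in the order asked, and still so for the second after the job is handed in, with the robot touching nothing.
It also fails if it takes over 112 s, if anything falls off the work surface, if the arm or the gripper's body presses on something with over 40 N, if the wrist force passes 120 N, or if a joint passes its speed limit or range.

ROBOT

A 6-joint arm with a two-finger parallel gripper is mounted at the origin on the work surface. World frame = base frame: x ahead of the robot, y to its left, z up, the work surface at z = 0. Lengths are in m, angles in degrees, forces in N, time in s.
With the tool pointing down it reaches from about 0.275 to 0.75 m from the base axis. Payload 10.2 kg.
Tool frame: the origin (TCP) lies at the very end of the fingers, on their centre line; the grasp point (between the pads) lies 19 mm behind it; z points along the fingers, y is the direction in which the jaws open and shut (so a half turn about z gives the same grasp; the last joint's range is limited). The gripper opens to 85 mm and grips with 20 to 120 N. Pads are 22 mm wide; open, the fingers measure 114 mm over their backs; the gripper's body (76 mm by 85 mm) begins 54 mm behind the grasp point. The pads swing forward as they close: fully open they stand 13 mm farther back than shut.
Start: joints at [-12.8, 17.928, 85.812, -0, 76.261, -12.8], TCP at [0.525, -0, 0.231] pointing down, gripper open.
Joint ranges: [-168.41, 168.41], [-55.51, 124.54], [10.69, 146.95], [-70.63, 250.63], [1, 178], [-165.06, 165.06]. Speed limits (degrees/s): [136.94, 136.94, 172.46, 180, 180, 180].

INTERFACE

Orientations are given as [roll, pitch, yaw] about the fixed x, y, z axes, in that order (R = Rz(yaw) Ry(pitch) Rx(roll)).
In Python, from bench import state, capture, camera_model, close_job, outline_of gives the robot as it stands.
- The arm moves only by the tool apply_moves, never from a script. Its argument "series" is a list of rows, each a list of 7 numbers: the shift along the world's x, y, z in mm, then the turn, a rotation vector about the world's x, y, z in rad, then the gripper command: -1 is shut, 1 is fully open, values between are in proportion. A call has 1 to 20 rows; each row is the pose to reach, as a shift and turn from the pose commanded when the call began; what a row does not reach only later rows make up. A row lasts 1/10 s, in which the tool goes at most 50 mm and 8.59 degrees, less where a joint would pass 70% of its speed; a pose out of reach is approached as far as the arm can. A call with a gripper value outside its range is refused whole. The fingers move at their own pace and stop on an object; the grip force is fixed at half the most. Time passes only in rows, so rows that repeat a pose let the fingers close. It gives the time, the measured TCP pose, the force and the opening at its end, in the units of the state.
- state(): the state, without advancing time (a new reading comes with each control period).
- capture(name): name is "scene" or "side" or "wrist"; returns the picture (480x640x3 uint8, red, green, blue); there is no depth.
- camera_model(name): a dict with "fx", "fy", "cx", "cy" (pixels), "rvec" (rotation vector, rad) and "tvec" (3), from world to camera coordinates, as OpenCV has them. Camera axes: x right, y down, z forward; pixel columns grow to the right and rows downward; lengths in m; the calibration is good to about 2 mm. The wrist camera is an equidistant fisheye: a pixel r from the principal point sees the ray r / f radians off the axis. A picture is of the moment at which its call begins: read the wrist's pose just before it. camera_model takes no time and is no camera call; for the wrist camera it gives the pose at the moment of the call.
- close_job(): hands the job in, once; it reports no verdict.
Trained networks look in the newest picture that a camera, given by its name, has taken for a name from the list of things; names that differ only in an ending like _2 or _b are one class to them, and where a whole thing is asked for, a point or a joint stands for the part that bears it (a point fixed in the world has none). Each returns a list of dicts, best first, with "p" (0 to 1); they miss things now and then, are a little off and sometimes report something else, mostly with a low value. They report only what shows in the picture. A call takes as long as a camera call. They do not tell look-alikes from the thing itself.
- outline_of(name, camera): "mask" (480x640 bool, what is visible of it) and "point" ([column, row] in pixels, amid what is visible of it).
The state is a dict: "time": time; "joints": joint angles; "qd": joint speeds; "joint_torque": joint torques, N m; "ee_pos": TCP position; "eef_rot": TCP orientation; "wrist_force": force on the tool from outside, world axes, zero at the start; "ft_torque": the same for the moment, N m; "opening": opening from 0.0 (shut) to 1.0 (fully open).
Only numpy, scipy, OpenCV 4.12 (cv2) and the standard library are available. Lean on these libraries where they do the work, as an engineer would, in place of code of your own. Each camera call takes 0.05 s, during which the arm holds its last target.

## Working session

There is one attempt and no reset: what is moved stays moved. The work goes in short steps, Python scripts to look and compute and a tool call to move; the robot and the scene stay as the last step left them, time stands still between calls to the robot, and variables do not carry over. Pictures are saved under pics/ and viewed, and the job is handed in when it is done.

Besides the shell and the picture viewer there is one more tool, called after "Call:" as name([rows], argument=value, ...), one row to a line, values as JSON. apply_moves: Moves the arm, as the interface text tells. Its arguments: {"type":"object","properties":{"series":{"type":"array"}},"required":["series"]}

```bash
mkdir -p pics; ls
python3 - <<'E'
from bench import *
import cv2
print(state())
for n in ["scene","side","wrist"]:
    im=capture(n); cv2.imwrite(f"pics/{n}0.png",im[:,:,::-1]); print(n,camera_model(n))
E
```

```text
pics
{'time': 0.0, 'joints': array([-1.28002913e+01,  1.79603659e+01,  8.58556165e+01,  1.16654679e-03,
        7.62603555e+01, -1.27977744e+01]), 'qd': array([ 0.10133679, -0.08698689,  0.08044216, -0.10651073, -0.01424518,
       -0.01209799]), 'joint_torque': array([-5.78409599e-04, -4.12261176e+01, -2.59742296e+01, -3.58453699e-04,
        4.11797926e-03, -1.23038126e-05]), 'ee_pos': array([5.24736188e-01, 4.91547426e-05, 2.30716285e-01]), 'eef_rot': array([-1.79925809e+02, -1.80143127e-02,  8.99971936e+01]), 'wrist_force': array([0.04295086, 0.47953293, 0.15646035]), 'ft_torque': array([-0.01805195,  0.04326822, -0.00975556]), 'opening': 0.9969271820278032}
scene {'fx': 526.9216646822239, 'fy': 526.9216646822239, 'cx': 321.1068692234763, 'cy': 239.15017062691857, 'rvec': array([ 1.16945841,  2.06858168, -1.19713795]), 'tvec': array([ 0.30057048, -0.20139445,  1.68001342])}
side {'fx': 613.3460925012714, 'fy': 613.3460925012714, 'cx': 319.9765746906773, 'cy': 224.82421505910747, 'rvec': array([ 2.13026817, -0.48177029,  0.256672  ]), 'tvec': array([-0.52724779,  0.21910252,  0.99040657])}
wrist {'fx': 371.64829954431775, 'fy': 371.64829954431775, 'cx': 321.1734794225386, 'cy': 243.17241922424333, 'rvec': array([-2.85338732e+00,  1.31787508e-03, -1.66603102e-04]), 'tvec': array([-0.52441889, -0.03641139,  0.37853254])}
```

View pics/scene0.png

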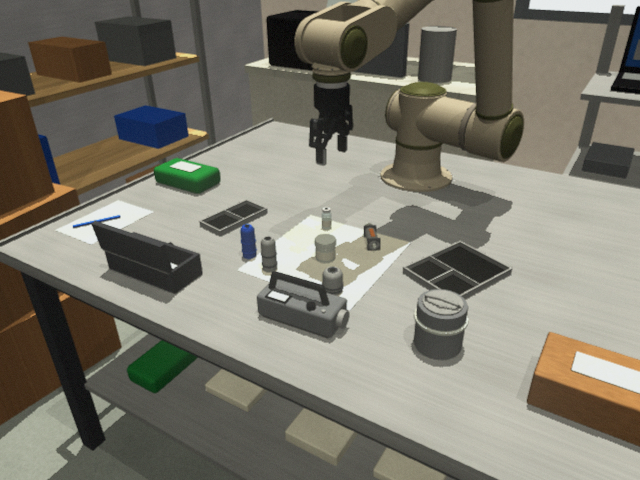

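View pics/side0.png

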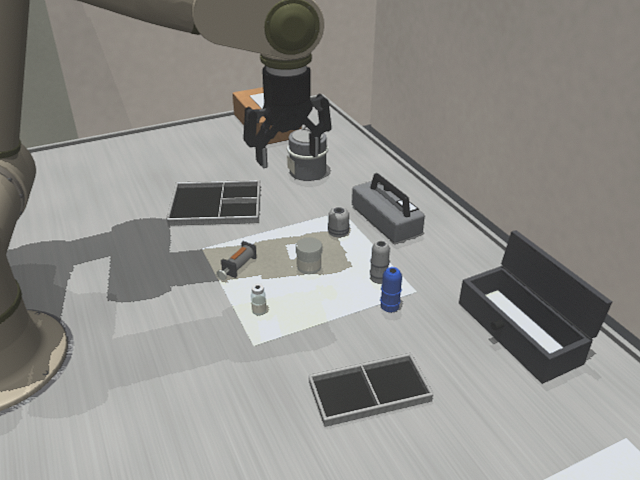

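View pics/wrist0.png

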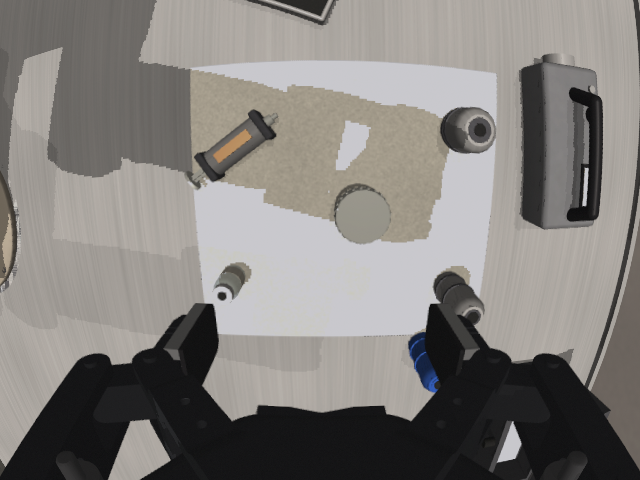

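The scene camera faces the robot and the side camera looks from its right. The wrist view shows the five stock items, with the syringe at (235,145), the vial at (230,283), the jar at (362,213), the short shield at (468,130) and the tall shield at (460,297). The blue decoy is at (425,360). I'll fit each item's known shape to the outlines in all views.

```bash
cat > h.py <<'E'
import numpy as np, cv2
from bench import *
from scipy.optimize import least_squares
from scipy.spatial.transform import Rotation as Ro
def proj(P,n,m):
    P=np.atleast_2d(P); c=Ro.from_rotvec(m["rvec"]).apply(P)+m["tvec"]
    if n=="wrist":
        r=np.hypot(c[:,0],c[:,1])+1e-12; th=np.arctan2(r,c[:,2]); s=th/r
        return np.c_[m["fx"]*c[:,0]*s+m["cx"],m["fy"]*c[:,1]*s+m["cy"]]
    return np.c_[m["fx"]*c[:,0]/c[:,2]+m["cx"],m["fy"]*c[:,1]/c[:,2]+m["cy"]]
t=np.linspace(0,2*np.pi,48,endpoint=False)
def cyl(*rz): return np.vstack([np.c_[r*np.cos(t),r*np.sin(t),0*t+z] for r,z in rz])/1000
def box(x,y,z0,z1): return np.array([[a,b,c] for a in(-x/2,x/2) for b in(-y/2,y/2) for c in(z0,z1)])/1000
M={"vial_shield_tall_center":cyl((17,0),(18.5,14),(18.5,44),(17,72),(10,82)),
"vial_shield_short_center":cyl((22,0),(23.5,8),(23.5,20),(22,44),(13,54)),
"glass_vial_center":cyl((13,0),(13,40),(10.5,47),(10.5,56)),
"swab_jar_center":cyl((23.5,0),(23.5,38),(25,38),(25,55)),
"tray_small":box(169,86,0,18),"tray_large":box(192,153,0,18),
"lead_pot":cyl((49,0),(49,100)),"survey_meter":box(75,170,0,60)}
D=np.c_[np.cos(np.arange(16)*np.pi/8),np.sin(np.arange(16)*np.pi/8)]
def sup(p): return (p@D.T).max(0)
def place(P,q):
    return Ro.from_euler("z",q[3]).apply(P)+np.array(q[:3])
def obs(name,n,k=4):
    out=[]
    for o in outline_of(name,n)[:k]:
        y,x=np.nonzero(o["mask"])
        if len(x)<30: continue
        out.append(dict(p=o["p"],pt=o["point"],pix=np.c_[x,y].astype(float),mask=o["mask"]))
    return out
def fit(name,views,q0,yaw=False,fz=None):
    # views: list (camname, model, pix)
    P=M[name]; S=[(n,m,sup(p)) for n,m,p in views]
    def f(v):
        q=[v[0],v[1],v[2] if fz is None else fz,v[3] if yaw else 0]
        return np.concatenate([sup(proj(place(P,q),n,m))-s for n,m,s in S])
    r=least_squares(f,q0,loss="soft_l1",f_scale=1.5,x_scale=[.01,.01,.01,.05])
    return r.x,[np.round(np.abs(x).mean(),1) for x in np.split(f(r.x),len(S))]
E
python3 - <<'E'
from h import *
import pickle
ms={}
for n in ["scene","side","wrist"]: ms[n]=camera_model(n); capture(n)
A={}
for name in list(M)+["syringe_shield_center"]:
    for n in ms:
        A[name,n]=obs(name,n)
        print(name,n,[(round(o["p"],2),np.round(o["pt"]).tolist(),len(o["pix"])) for o in A[name,n]])
pickle.dump((ms,A),open("a.pkl","wb"))
print(state()["time"])
E
```

```text
vial_shield_tall_center scene [(0.66, [250.0, 243.0], 465), (0.56, [268.0, 257.0], 519)]
vial_shield_tall_center side [(0.94, [391.0, 286.0], 723), (0.88, [377.0, 262.0], 729)]
vial_shield_tall_center wrist [(0.87, [458.0, 297.0], 1589), (0.66, [421.0, 362.0], 953), (0.58, [228.0, 286.0], 971)]
vial_shield_short_center scene [(0.59, [332.0, 280.0], 463)]
vial_shield_short_center side [(0.63, [336.0, 220.0], 578), (0.27, [308.0, 254.0], 832)]
vial_shield_short_center wrist [(0.79, [467.0, 130.0], 2105)]
glass_vial_center scene [(0.69, [229.0, 217.0], 1358), (0.53, [328.0, 218.0], 189)]
glass_vial_center side [(0.82, [256.0, 297.0], 427)]
glass_vial_center wrist [(0.62, [231.0, 284.0], 960)]
swab_jar_center scene [(0.59, [324.0, 245.0], 545)]
swab_jar_center side [(0.69, [254.0, 299.0], 476), (0.6, [308.0, 256.0], 857)]
swab_jar_center wrist [(0.72, [361.0, 216.0], 2642)]
tray_small scene [(0.74, [232.0, 218.0], 1303)]
tray_small side [(0.96, [366.0, 388.0], 5958)]
tray_small wrist []
tray_large scene [(0.86, [459.0, 270.0], 3579)]
tray_large side [(0.96, [214.0, 201.0], 3839)]
tray_large wrist [(0.87, [304.0, 4.0], 1130)]
lead_pot scene [(0.92, [441.0, 323.0], 3223)]
lead_pot side [(0.72, [302.0, 157.0], 1533)]
lead_pot wrist []
survey_meter scene [(0.64, [301.0, 303.0], 3917)]
survey_meter side [(0.64, [389.0, 209.0], 3021)]
survey_meter wrist [(0.87, [560.0, 142.0], 12794)]
syringe_shield_center scene [(0.77, [368.0, 235.0], 329)]
syringe_shield_center side [(0.67, [236.0, 260.0], 733)]
syringe_shield_center wrist [(0.98, [231.0, 147.0], 2618)]
1.65
```

Run:
```python
from h import *
import pickle
ms,A=pickle.load(open("a.pkl","rb"))
M["syringe_shield_center"]=np.vstack([box(1,1,0,0)])
def near(name,n,px):
    o=min(A[name,n],key=lambda o:np.hypot(*(np.array(o["pt"])-px))); return (n,ms[n],o["pix"])
T="vial_shield_tall_center"
def go(name,c,q0,yaw=False):
    v=[near(name,n,p) for n,p in c.items()]
    r,e=fit(name,v,q0,yaw); print(name,np.round(r*[1000,1000,1000,57.3],1),e)
    if len(v)>2:
        for k in range(len(v)):
            w=[x for i,x in enumerate(v) if i!=k]; r2,e2=fit(name,w,q0,yaw); print("   without",v[k][0],np.round(r2*[1000,1000,1000,57.3],1),e2)
g=[.5,0,0,0]
go(T,dict(scene=(268,257),side=(377,262),wrist=(458,297)),g)
print("blue");go(T,dict(scene=(250,243),side=(391,286)),g)
go("vial_shield_short_center",dict(scene=(332,280),side=(336,220),wrist=(467,130)),g)
go("glass_vial_center",dict(scene=(328,218),side=(256,297),wrist=(231,284)),g)
go("swab_jar_center",dict(scene=(324,245),side=(308,256),wrist=(361,216)),g)
go("tray_small",dict(scene=(232,218),side=(366,388)),[.5,-.25,0,1.3],True)
go("tray_large",dict(scene=(459,270),side=(214,201)),[.5,.3,0,1.57],True)
go("lead_pot",dict(scene=(441,323),side=(302,157)),[.7,.3,0,0])
go("survey_meter",dict(scene=(301,303),side=(389,209),wrist=(560,142)),[.7,.1,0,0],True)
```

```text
vial_shield_tall_center [665.5 -85.3   1.5   0. ] [np.float64(0.6), np.float64(0.8), np.float64(1.5)]
   without scene [665.  -85.2   2.5   0. ] [np.float64(0.8), np.float64(1.5)]
   without side [ 6.662e+02 -8.630e+01  3.000e-01  0.000e+00] [np.float64(0.5), np.float64(1.4)]
   without wrist [665.4 -84.2   1.    0. ] [np.float64(0.5), np.float64(0.7)]
blue
vial_shield_tall_center [ 6.456e+02 -1.599e+02 -6.000e-01  0.000e+00] [np.float64(0.8), np.float64(1.7)]
vial_shield_short_center [666.4  84.2   1.    0. ] [np.float64(1.6), np.float64(0.7), np.float64(0.8)]
   without scene [666.1  83.8   1.9   0. ] [np.float64(0.7), np.float64(0.9)]
   without side [667.2  84.   -0.9   0. ] [np.float64(1.6), np.float64(0.7)]
   without wrist [666.4  86.4   0.7   0. ] [np.float64(1.6), np.float64(0.6)]
glass_vial_center [428.9 -73.8   0.7   0. ] [np.float64(1.2), np.float64(0.8), np.float64(0.5)]
   without scene [428.9 -73.8   1.    0. ] [np.float64(0.8), np.float64(0.5)]
   without side [428.3 -75.2  -2.1   0. ] [np.float64(1.2), np.float64(0.4)]
   without wrist [428.7 -72.4   0.    0. ] [np.f
[... 270 characters left out ...]
 0. ] [np.float64(0.9), np.float64(0.6)]
   without wrist [561.5   4.1  -0.6   0. ] [np.float64(0.8), np.float64(0.7)]
tray_small [ 517.7 -314.    -2.3  171.2] [np.float64(0.9), np.float64(0.9)]
tray_large [464.1 293.9   0.8  77.7] [np.float64(3.3), np.float64(4.2)]
lead_pot [712.9 344.1  -2.1   0. ] [np.float64(3.1), np.float64(2.6)]
survey_meter [ 7.789e+02  8.080e+01  0.000e+00 -2.000e-01] [np.float64(1.9), np.float64(1.7), np.float64(4.0)]
   without scene [782.6  82.3  -4.9   1.3] [np.float64(2.0), np.float64(3.5)]
   without side [ 7.784e+02  8.040e+01 -7.000e-01  4.000e-01] [np.float64(2.0), np.float64(3.9)]
   without wrist [778.5  80.3   2.2  -1.8] [np.float64(1.7), np.float64(1.7)]
```

Run:
```python
from h import *
import pickle
ms,A=pickle.load(open("a.pkl","rb"))
def b(x0,x1,w,zc=16): return np.array([[x,y,zc+z] for x in(x0,x1) for y in(-w/2,w/2) for z in(-w/2,w/2)])/1000
M["syringe_shield_center"]=np.vstack([b(-37,37,32),b(37,50,6),b(-58,-37,5),b(-58,-56,16)])
for name,yaws,q in [("tray_large",[-.3,0,.3,3.0],[.46,.29]),("syringe_shield_center",[.7,-.7,2.4,-2.4],[.45,.05]),("tray_small",[0,1.5],[.52,-.31])]:
  for y in yaws:
    v=[(n,ms[n],A[name,n][0]["pix"]) for n in ms if A[name,n] and not(name=="tray_large" and n=="wrist")]
    r,e=fit(name,v,q+[0,y],True); print(name,np.round(r*[1000,1000,1000,57.3],1),e)
```

```text
tray_large [ 4.651e+02  2.961e+02 -1.000e-01 -2.180e+01] [np.float64(1.8), np.float64(0.6)]
tray_large [ 4.651e+02  2.961e+02 -1.000e-01 -2.180e+01] [np.float64(1.8), np.float64(0.6)]
tray_large [ 4.651e+02  2.961e+02 -1.000e-01 -2.180e+01] [np.float64(1.8), np.float64(0.6)]
tray_large [ 4.651e+02  2.961e+02 -1.000e-01  1.582e+02] [np.float64(1.8), np.float64(0.6)]
syringe_shield_center [439.5  65.   -2.3  36.3] [np.float64(1.2), np.float64(0.8), np.float64(1.2)]
syringe_shield_center [439.5  65.   -2.3  36.3] [np.float64(1.2), np.float64(0.8), np.float64(1.2)]
syringe_shield_center [431.5  59.2  -3.6 216.3] [np.float64(1.2), np.float64(1.3), np.float64(1.6)]
syringe_shield_center [ 431.5   59.2   -3.6 -143.7] [np.float64(1.2), np.float64(1.3), np.float64(1.6)]
tray_small [ 517.7 -314.    -2.3   -8.8] [np.float64(0.9), np.float64(0.9)]
tray_small [ 517.7 -314.    -2.3  171.2] [np.float64(0.9), np.float64(0.9)]
```

```bash
cat >> h.py <<'E'
def rect(cx,cy,w,h,z): return np.array([[cx-w/2,cy-h/2,z],[cx+w/2,cy-h/2,z],[cx+w/2,cy+h/2,z],[cx-w/2,cy+h/2,z]])/1000
TL=[.4651,.2961,0,np.deg2rad(-21.8)]; TS=[.5177,-.314,0,np.deg2rad(-8.8)]
BL=[(-40.5,0,105,147),(54,-37.5,78,72),(54,37.5,78,72)]; BS=[(-41.5,0,80,80),(41.5,0,80,80)]
def bay(T,b): return place(np.array([[b[0],b[1],0]])/1000,T)[0]
E
python3 - <<'E'
from h import *
ims=[]
for n,c in [("scene",[(190,190),(410,290)]),("side",[(300,345),(160,170)])]:
    im=np.ascontiguousarray(cv2.imread(f"pics/{n}0.png")); m=camera_model(n)
    im=cv2.resize(im,None,fx=4,fy=4,interpolation=cv2.INTER_NEAREST)
    for T,B in((TL,BL),(TS,BS)):
        for b in B:
            cv2.polylines(im,[np.int32((proj(place(rect(*b,18),T),n,m)+.5)*4)],True,(0,0,255),1)
    for i,(x,y) in enumerate([(190,185),(395,232)] if n=="scene" else [(302,345),(160,170)]):
        ims.append(im[y*4:y*4+75*4,x*4:x*4+100*4+80*0])
ims=[cv2.resize(i,(400,300)) for i in ims]
cv2.imwrite("pics/t1.png",np.vstack([np.hstack(ims[:2]),np.hstack(ims[2:])]))
for T,B in((TL,BL),(TS,BS)):
    for b in B: print(np.round(bay(T,b)*1000))
E
```

```text
[427. 311.   0.]
[501. 241.   0.]
[529. 311.   0.]
[ 477. -308.    0.]
[ 559. -320.    0.]
```

View pics/t1.png

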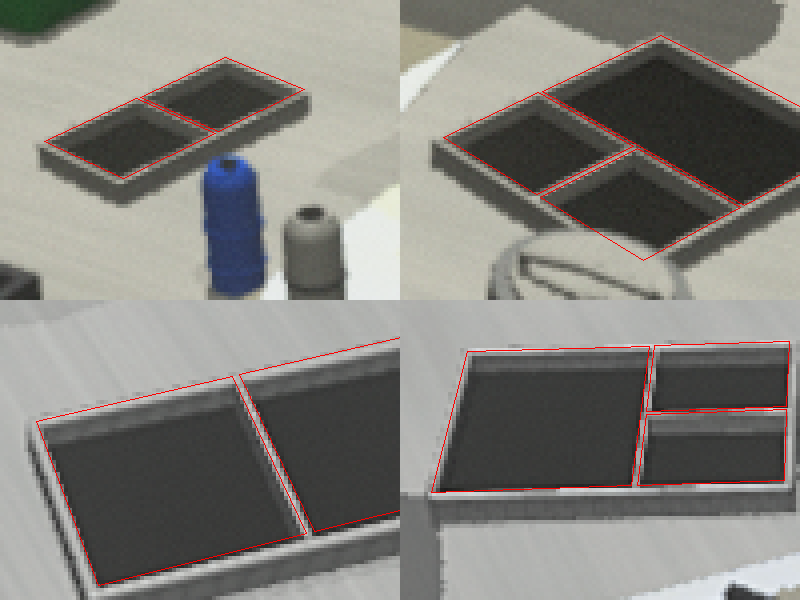

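The outlines fit to within about 1 px and foot heights come out within about 2 mm of the table, except the syringe at -2.3. The bay overlay matches both trays. I'll start with the tall shield: move above it and check.

Call:
apply_moves([
  [30, -18, 0, 0, 0, 0, 0.2],
  [60, -36, -20, 0, 0, 0, 0.2],
  [95, -57, -50, 0, 0, 0, 0.2],
  [125, -75, -80, 0, 0, 0, 0.2],
  [140, -85, -100, 0, 0, 0, 0.2],
  [140, -85, -115, 0, 0, 0, 0.2],
  [140, -85, -115, 0, 0, 0, 0.2],
  [140, -85, -115, 0, 0, 0, 0.2],
])

```text
time: 2.45
ee_pos: [0.6648, -0.0845, 0.1173]
eef_rot: [180.0, 0.0, 90.0]
wrist_force: [-0.1, -0.3, 0.1]
opening: 0.595
```

```bash
cat > look.py <<'E'
import sys
from h import *
tag=sys.argv[1]
a=[]
for n in sys.argv[2:]:
    im=capture(n)[:,:,::-1]; a.append(im)
s=state(); print(s["time"],np.round(s["ee_pos"]*1000,1),np.round(s["eef_rot"],1),np.round(s["wrist_force"],1),round(s["opening"],3))
im=np.hstack(a); f=min(1,800/im.shape[1]); cv2.imwrite(f"pics/{tag}.png",cv2.resize(im,None,fx=f,fy=f,interpolation=cv2.INTER_AREA))
E
python3 look.py a1 wrist side
```

```text
2.55 [665.2 -84.6 118.2] [179.9   0.   90. ] [-0.7  0.3 -0.2] 0.601
```

View pics/a1.png

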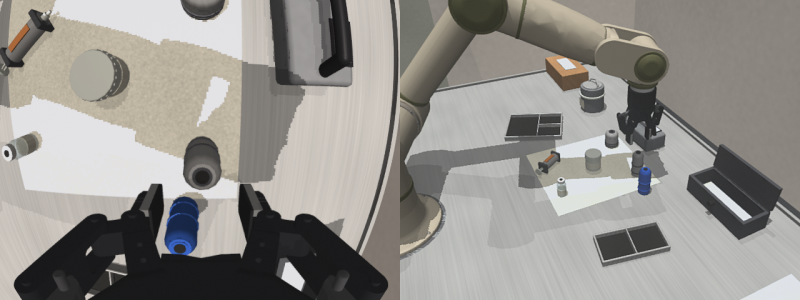

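Run:
```python
from h import *
capture("wrist"); m=camera_model("wrist"); s=state()
print(-Ro.from_rotvec(m["rvec"]).inv().apply(m["tvec"])*1000)
for P in [s["ee_pos"],[.6655,-.0853,.082],[.6655,-.0853,0],[.6456,-.16,.082],[.6664,.0842,.054],[.561,.0024,.055]]: print(proj(P,"wrist",m))
for o in obs("vial_shield_tall_center","wrist"):
    print(o["p"],o["pt"]); 
    r=fit("vial_shield_tall_center",[("wrist",m,o["pix"])],[.665,-.085,0,0]); print(np.round(r[0]*1000,1),r[1])
```

```text
[664.30134796 -12.34969269 260.58973191]
[[322.22286947 310.29862849]]
[[322.29841058 279.83119669]]
[[321.56964275 237.15308217]]
[[289.45367384 392.18873766]]
[[323.53039228 -26.76280905]]
[[143.57450005 119.21832439]]
0.94 [319.3, 261.8]
[665.6 -88.7  -5.9   0. ] [np.float64(0.4)]
0.82 [290.2, 361.6]
[ 643.3 -166.7   -3.8    0. ] [np.float64(0.5)]
```

The predicted shield top at (322,280) matches the picture, and the blue one is well behind. Descend and grip.

Call:
apply_moves([
  [0, 0, -20, 0, 0, 0, 0.2],
  [0, 0, -40, 0, 0, 0, 0.2],
  [0, 0, -60, 0, 0, 0, 0.2],
  [0, 0, -74, 0, 0, 0, 0.2],
  [0, 0, -74, 0, 0, 0, 0.2],
  [0, 0, -74, 0, 0, 0, -1],
  [0, 0, -74, 0, 0, 0, -1],
  [0, 0, -74, 0, 0, 0, -1],
  [0, 0, -74, 0, 0, 0, -1],
  [0, 0, -74, 0, 0, 0, -1],
  [0, 0, -74, 0, 0, 0, -1],
  [0, 0, -74, 0, 0, 0, -1],
])

```text
time: 3.85
ee_pos: [0.6658, -0.0852, 0.0438]
eef_rot: [179.8, 0.0, 90.0]
wrist_force: [0.5, -0.1, 6.6]
opening: 0.375
```

```bash
python3 look.py a2 wrist side
```

```text
3.95 [665.8 -85.2  43.8] [179.8   0.   90. ] [0.6 0.8 5.7] 0.377
```

View pics/a2.png

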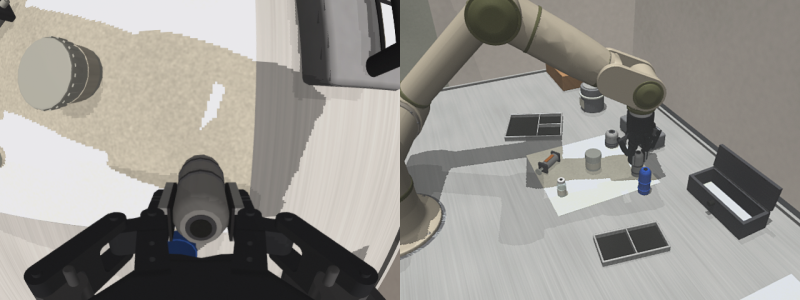

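The pads hold the shield above the upper ring, with an opening of about 32 mm for a 34 mm part. Lift and carry to the far bay at (559,-320).

Call:
apply_moves([
  [0, 0, 10, 0, 0, 0, -1],
  [0, 0, 30, 0, 0, 0, -1],
  [0, 0, 55, 0, 0, 0, -1],
  [0, 0, 80, 0, 0, 0, -1],
  [0, 0, 100, 0, 0, 0, -1],
  [-8, -15, 110, 0, 0, 0, -1],
  [-20, -40, 110, 0, 0, 0, -1],
  [-35, -70, 110, 0, 0, 0, -1],
  [-47, -100, 110, 0, 0, 0, -1],
  [-60, -130, 110, 0, 0, 0, -1],
  [-73, -160, 110, 0, 0, 0, -1],
  [-87, -190, 110, 0, 0, 0, -1],
  [-98, -215, 100, 0, 0, 0, -1],
  [-104, -230, 85, 0, 0, 0, -1],
  [-106, -235, 70, 0, 0, 0, -1],
  [-106, -235, 55, 0, 0, 0, -1],
  [-106, -235, 40, 0, 0, 0, -1],
  [-106, -235, 40, 0, 0, 0, -1],
  [-106, -235, 40, 0, 0, 0, -1],
])

```text
time: 5.85
ee_pos: [0.5595, -0.3192, 0.0822]
eef_rot: [-180.0, -0.0, 90.1]
wrist_force: [0.6, 0.2, -4.0]
opening: 0.378
```

```bash
python3 look.py a3 wrist side
```

```text
5.95 [ 559.7 -319.8   83.2] [1.799e+02 1.000e-01 9.000e+01] [ 0.2 -1.1 -5.1] 0.374
```

View pics/a3.png

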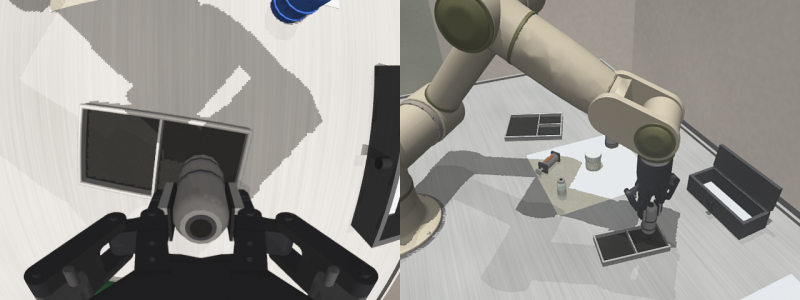

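The shield is upright over the right bay. Lower it to the floor, release gently and rise.

Call:
apply_moves([
  [0, 0, -12, 0, 0, 0, -1],
  [0, 0, -22, 0, 0, 0, -1],
  [0, 0, -30, 0, 0, 0, -1],
  [0, 0, -33, 0, 0, 0, -1],
  [0, 0, -35, 0, 0, 0, -1],
  [0, 0, -36, 0, 0, 0, -1],
  [0, 0, -36, 0, 0, 0, -1],
  [0, 0, -36, 0, 0, 0, -0.1],
  [0, 0, -36, 0, 0, 0, 0.0],
  [0, 0, -36, 0, 0, 0, 0.1],
  [0, 0, -36, 0, 0, 0, 0.2],
  [0, 0, -36, 0, 0, 0, 0.2],
  [0, 0, -26, 0, 0, 0, 0.2],
  [0, 0, -6, 0, 0, 0, 0.2],
  [0, 0, 24, 0, 0, 0, 0.2],
  [0, 0, 54, 0, 0, 0, 0.2],
  [0, 0, 78, 0, 0, 0, 0.2],
  [0, 0, 78, 0, 0, 0, 0.2],
])

```text
time: 7.75
ee_pos: [0.5602, -0.321, 0.165]
eef_rot: [179.7, 0.3, 90.0]
wrist_force: [-0.1, 0.3, 0.7]
opening: 0.605
```

```bash
python3 look.py a4 wrist side
```

```text
7.85 [ 559.  -320.   160.8] [180.   0.  90.] [ 0.8  0.4 -0.4] 0.598
```

View pics/a4.png

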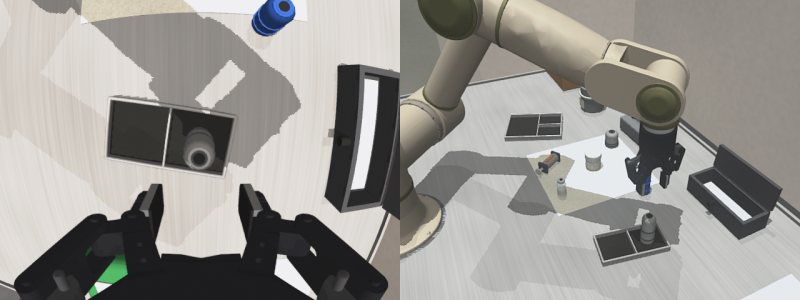

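The tall shield stands in the right bay. Next, the glass vial.

Call:
apply_moves([
  [-15, 28, 0, 0, 0, 0, 0.2],
  [-35, 64, 0, 0, 0, 0, 0.2],
  [-55, 104, 0, 0, 0, 0, 0.2],
  [-77, 145, 0, 0, 0, 0, 0.2],
  [-98, 185, -10, 0, 0, 0, 0.2],
  [-115, 218, -25, 0, 0, 0, 0.2],
  [-126, 238, -45, 0, 0, 0, 0.2],
  [-130, 246, -65, 0, 0, 0, 0.2],
  [-130, 246, -65, 0, 0, 0, 0.2],
  [-130, 246, -65, 0, 0, 0, 0.2],
])

```text
time: 8.85
ee_pos: [0.4291, -0.0743, 0.0954]
eef_rot: [-180.0, -0.0, 90.0]
wrist_force: [0.1, -0.1, -0.5]
opening: 0.597
```

```bash
python3 look.py a5 wrist side
python3 - <<'E'
from h import *
capture("wrist"); m=camera_model("wrist"); s=state()
for o in obs("glass_vial_center","wrist"):
    r=fit("glass_vial_center",[("wrist",m,o["pix"])],[.429,-.074,0,0]); print(o["p"],o["pt"],np.round(r[0]*1000,1),r[1])
    r=least_squares
    v,e=fit("glass_vial_center",[("wrist",m,o["pix"])],[.429,-.074,0,0],fz=0.0);print(np.round(v*1000,1),e)
E
```

```text
8.95 [429.7 -74.8  96. ] [179.9   0.   90. ] [ 0.5 -0.6  0.4] 0.601
0.91 [321.3, 263.3] [428.7 -76.8  -6.9   0. ] [np.float64(0.2)]
[428.7 -74.3   0.    0. ] [np.float64(0.9)]
```

View pics/a5.png

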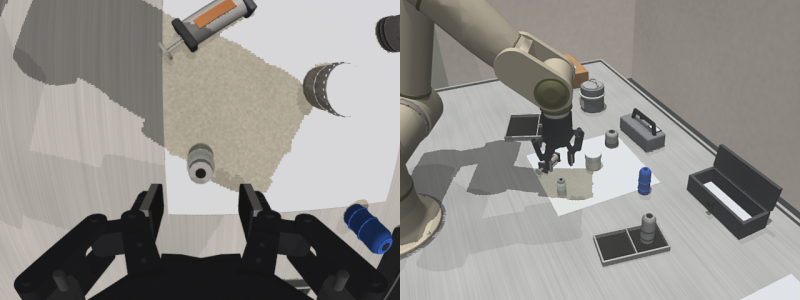

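The vial is centred between the jaws at about (429,-74). Descend and grip its body.

Call:
apply_moves([
  [0, 0, -20, 0, 0, 0, 0.2],
  [0, 0, -40, 0, 0, 0, 0.2],
  [0, 0, -60, 0, 0, 0, 0.2],
  [0, 0, -75, 0, 0, 0, 0.2],
  [0, 0, -80, 0, 0, 0, 0.2],
  [0, 0, -80, 0, 0, 0, 0.2],
  [0, 0, -80, 0, 0, 0, 0.0],
  [0, 0, -80, 0, 0, 0, -0.2],
  [0, 0, -80, 0, 0, 0, -0.4],
  [0, 0, -80, 0, 0, 0, -1],
  [0, 0, -80, 0, 0, 0, -1],
  [0, 0, -80, 0, 0, 0, -1],
  [0, 0, -80, 0, 0, 0, -1],
  [0, 0, -80, 0, 0, 0, -1],
])

```text
time: 10.45
ee_pos: [0.4294, -0.0742, 0.0161]
eef_rot: [179.9, 0.0, 90.0]
wrist_force: [-2.0, -0.2, 8.7]
opening: 0.285
```

```bash
python3 look.py a6 wrist side
```

```text
10.55 [429.4 -74.2  16.1] [179.9   0.   90. ] [-2.2  0.9  7.8] 0.286
```

View pics/a6.png

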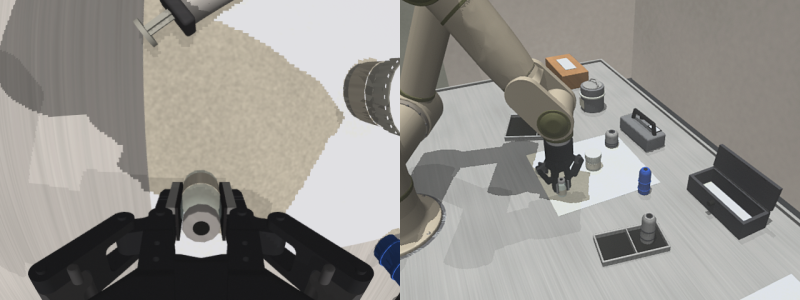

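Call:
apply_moves([
  [0, 0, 10, 0, 0, 0, -1],
  [0, 0, 30, 0, 0, 0, -1],
  [0, 0, 55, 0, 0, 0, -1],
  [2, -12, 80, 0, 0, 0, -1],
  [7, -36, 90, 0, 0, 0, -1],
  [13, -65, 90, 0, 0, 0, -1],
  [20, -95, 90, 0, 0, 0, -1],
  [26, -125, 90, 0, 0, 0, -1],
  [32, -155, 90, 0, 0, 0, -1],
  [38, -185, 90, 0, 0, 0, -1],
  [43, -212, 85, 0, 0, 0, -1],
  [47, -228, 70, 0, 0, 0, -1],
  [48, -234, 55, 0, 0, 0, -1],
  [48, -234, 40, 0, 0, 0, -1],
  [48, -234, 30, 0, 0, 0, -1],
  [48, -234, 30, 0, 0, 0, -1],
  [48, -234, 30, 0, 0, 0, -1],
])

```text
time: 12.25
ee_pos: [0.4772, -0.3077, 0.0458]
eef_rot: [180.0, 0.0, 90.0]
wrist_force: [-0.4, 0.1, -0.6]
opening: 0.285
```

```bash
python3 look.py a7 wrist side
```

```text
12.35 [ 477.3 -308.    46.1] [1.799e+02 1.000e-01 9.000e+01] [ 0.2 -0.2  0.6] 0.288
```

View pics/a7.png

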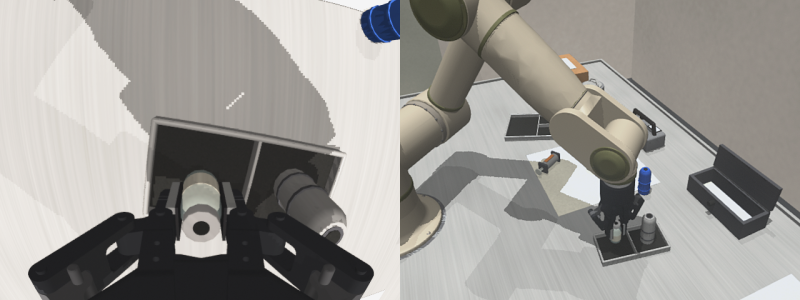

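Call:
apply_moves([
  [0, 0, -10, 0, 0, 0, -1],
  [0, 0, -18, 0, 0, 0, -1],
  [0, 0, -23, 0, 0, 0, -1],
  [0, 0, -25, 0, 0, 0, -1],
  [0, 0, -26, 0, 0, 0, -1],
  [0, 0, -26, 0, 0, 0, -1],
  [0, 0, -26, 0, 0, 0, -0.3],
  [0, 0, -26, 0, 0, 0, -0.2],
  [0, 0, -26, 0, 0, 0, -0.1],
  [0, 0, -26, 0, 0, 0, 0.0],
  [0, 0, -26, 0, 0, 0, 0.0],
  [0, 0, -16, 0, 0, 0, 0.0],
  [0, 0, 4, 0, 0, 0, 0.0],
  [0, 0, 34, 0, 0, 0, 0.0],
  [0, 0, 70, 0, 0, 0, 0.0],
  [0, 0, 105, 0, 0, 0, 0.0],
  [0, 0, 115, 0, 0, 0, 0.0],
  [0, 0, 115, 0, 0, 0, 0.0],
])

```text
time: 14.15
ee_pos: [0.4774, -0.3084, 0.1621]
eef_rot: [179.9, 0.1, 90.0]
wrist_force: [0.2, 0.1, -0.6]
opening: 0.497
```

```bash
python3 look.py a8 wrist side
```

```text
14.25 [ 476.6 -307.6  159.3] [-1.799e+02 -1.000e-01  9.000e+01] [-0.2  0.2 -0.6] 0.503
```

View pics/a8.png

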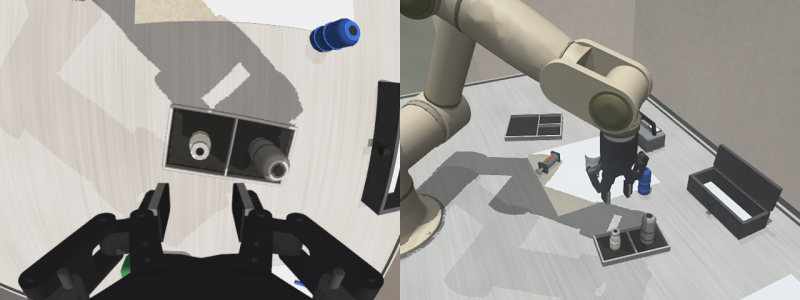

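The labelling kit is in place. Now the syringe shield: go above it with the jaws turned across its barrel (−53.7°).

Call:
apply_moves([
  [-3, 25, 0, 0, 0, -0.1, 0.2],
  [-7, 60, 0, 0, 0, -0.2, 0.2],
  [-11, 100, 0, 0, 0, -0.32, 0.2],
  [-15, 145, 0, 0, 0, -0.44, 0.2],
  [-19, 190, 0, 0, 0, -0.56, 0.2],
  [-24, 235, 0, 0, 0, -0.68, 0.2],
  [-28, 280, 0, 0, 0, -0.8, 0.2],
  [-33, 325, -10, 0, 0, -0.88, 0.2],
  [-36, 360, -30, 0, 0, -0.937, 0.2],
  [-37.5, 373, -60, 0, 0, -0.937, 0.2],
  [-37.5, 373, -80, 0, 0, -0.937, 0.2],
  [-37.5, 373, -80, 0, 0, -0.937, 0.2],
  [-37.5, 373, -80, 0, 0, -0.937, 0.2],
])

```text
time: 15.55
ee_pos: [0.4392, 0.0649, 0.08]
eef_rot: [-179.9, 0.1, 36.3]
wrist_force: [-0.6, 0.6, 1.0]
opening: 0.6
```

```bash
python3 look.py a9 wrist side
cat >> h.py <<'E'
def b_(x0,x1,w,zc=16): return np.array([[x,y,zc+z] for x in(x0,x1) for y in(-w/2,w/2) for z in(-w/2,w/2)])/1000
M["syringe_shield_center"]=np.vstack([b_(-37,37,32),b_(37,50,6),b_(-58,-37,5),b_(-58,-56,16)])
E
python3 - <<'E'
from h import *
m=camera_model("wrist")
for o in obs("syringe_shield_center","wrist"):
    v,e=fit("syringe_shield_center",[("wrist",m,o["pix"])],[.439,.065,0,.63],True,fz=0.0);print(o["p"],o["pt"],np.round(v*[1000,1000,1000,57.3],1),e)
print(state()["joints"])
E
```

```text
15.65 [440.   64.6  81. ] [180.   -0.   36.3] [-0.   0.4 -0.1] 0.599
0.66 [321.7, 263.0] [440.8  64.4   0.   35.2] [np.float64(1.0)]
[-6.80534561e+00  1.91129301e+01  1.09723208e+02 -2.67180600e-04
  5.10851047e+01  4.69176515e+01]
```

View pics/a9.png

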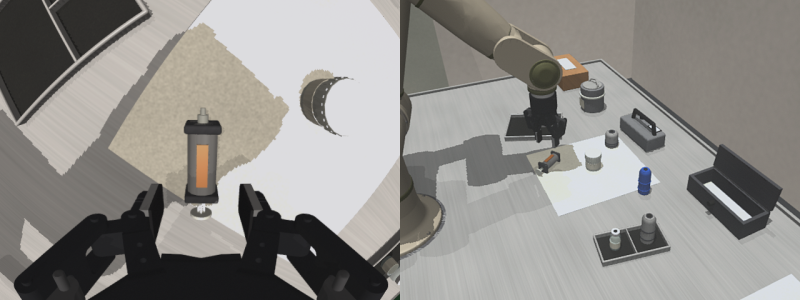

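The barrel lies straight between the jaws. Descend to a TCP height of 3 mm and grip.

Call:
apply_moves([
  [0, 0, -20, 0, 0, 0, 0.2],
  [0, 0, -40, 0, 0, 0, 0.2],
  [0, 0, -58, 0, 0, 0, 0.2],
  [0, 0, -70, 0, 0, 0, 0.2],
  [0, 0, -77, 0, 0, 0, 0.2],
  [0, 0, -77, 0, 0, 0, 0.2],
  [0, 0, -77, 0, 0, 0, 0.0],
  [0, 0, -77, 0, 0, 0, -0.2],
  [0, 0, -77, 0, 0, 0, -1],
  [0, 0, -77, 0, 0, 0, -1],
  [0, 0, -77, 0, 0, 0, -1],
  [0, 0, -77, 0, 0, 0, -1],
  [0, 0, -77, 0, 0, 0, -1],
])

```text
time: 17.0
ee_pos: [0.44, 0.0649, 0.0042]
eef_rot: [179.9, -0.1, 36.3]
wrist_force: [-1.8, -1.3, 8.6]
opening: 0.304
```

```bash
python3 look.py a10 wrist side
```

```text
17.1 [440.   64.9   4.2] [ 1.799e+02 -1.000e-01  3.630e+01] [-1.9 -1.6  7.8] 0.304
```

View pics/a10.png

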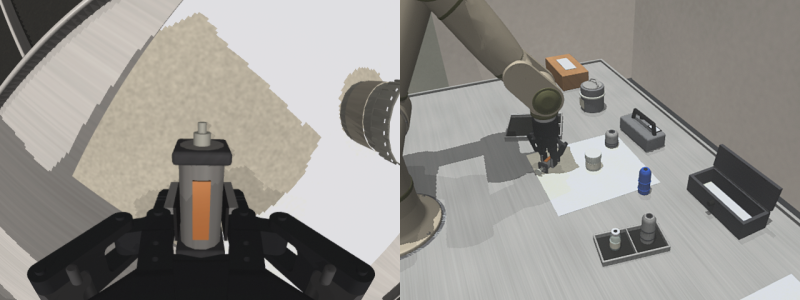

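Call:
apply_moves([
  [0, 0, 10, 0, 0, 0, -1],
  [0, 0, 30, 0, 0, 0, -1],
  [-1, 10, 55, 0, 0, 0.02, -1],
  [-2, 30, 70, 0, 0, 0.06, -1],
  [-3, 55, 75, 0, 0, 0.12, -1],
  [-4, 85, 75, 0, 0, 0.19, -1],
  [-5, 115, 75, 0, 0, 0.26, -1],
  [-6, 145, 75, 0, 0, 0.33, -1],
  [-8, 175, 75, 0, 0, 0.4, -1],
  [-9, 205, 75, 0, 0, 0.47, -1],
  [-10, 230, 75, 0, 0, 0.53, -1],
  [-11, 244, 70, 0, 0, 0.557, -1],
  [-11, 248, 55, 0, 0, 0.557, -1],
  [-11, 248, 40, 0, 0, 0.557, -1],
  [-11, 248, 40, 0, 0, 0.557, -1],
  [-11, 248, 40, 0, 0, 0.557, -1],
])

```text
time: 18.7
ee_pos: [0.4285, 0.3126, 0.0435]
eef_rot: [-180.0, 0.0, 68.2]
wrist_force: [0.2, 0.2, -2.6]
opening: 0.303
```

```bash
python3 look.py a11 wrist side
```

```text
18.8 [429.  312.9  44.1] [180.   -0.   68.2] [ 0.5 -0.6 -3. ] 0.302
```

View pics/a11.png

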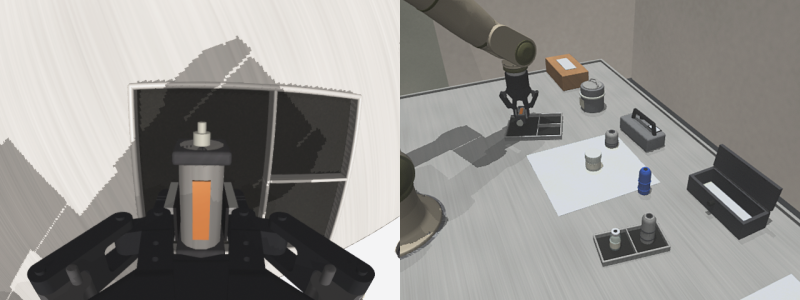

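Centred over the wide bay and parallel to its walls. Lower and release with a limited opening.

Call:
apply_moves([
  [0, 0, -12, 0, 0, 0, -1],
  [0, 0, -22, 0, 0, 0, -1],
  [0, 0, -30, 0, 0, 0, -1],
  [0, 0, -33, 0, 0, 0, -1],
  [0, 0, -35, 0, 0, 0, -1],
  [0, 0, -36, 0, 0, 0, -1],
  [0, 0, -36, 0, 0, 0, -1],
  [0, 0, -36, 0, 0, 0, -0.3],
  [0, 0, -36, 0, 0, 0, -0.2],
  [0, 0, -36, 0, 0, 0, -0.1],
  [0, 0, -36, 0, 0, 0, 0.1],
  [0, 0, -36, 0, 0, 0, 0.1],
  [0, 0, -26, 0, 0, 0, 0.1],
  [0, 0, -6, 0, 0, 0, 0.1],
  [0, 0, 24, 0, 0, 0, 0.1],
  [0, 0, 60, 0, 0, 0, 0.1],
  [0, 0, 97, 0, 0, 0, 0.1],
  [0, 0, 117, 0, 0, 0, 0.1],
  [0, 0, 117, 0, 0, 0, 0.1],
])

```text
time: 20.7
ee_pos: [0.4297, 0.3136, 0.1639]
eef_rot: [179.7, -0.3, 68.2]
wrist_force: [0.2, -0.3, -0.6]
opening: 0.55
```

```bash
python3 look.py a12 wrist side
```

```text
20.8 [428.3 312.9 160.3] [180.   -0.   68.2] [-0.3 -0.7 -0.4] 0.547
```

View pics/a12.png

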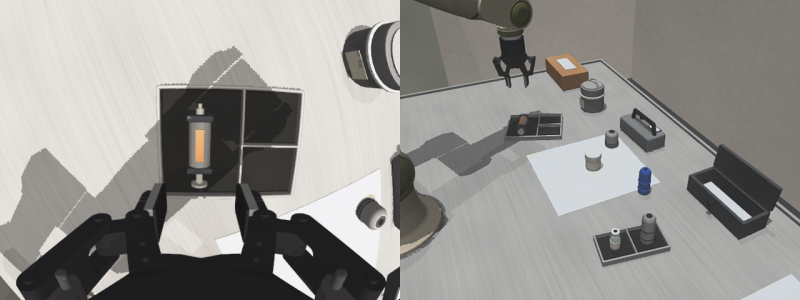

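Call:
apply_moves([
  [18, -18, 0, 0, 0, 0, 0.5],
  [45, -43, 0, 0, 0, 0, 0.5],
  [75, -72, 0, 0, 0, 0, 0.5],
  [107, -103, 0, 0, 0, 0, 0.5],
  [139, -134, 0, 0, 0, 0, 0.5],
  [171, -164, -10, 0, 0, 0, 0.5],
  [200, -192, -20, 0, 0, 0, 0.5],
  [224, -215, -35, 0, 0, 0, 0.5],
  [238, -228.5, -55, 0, 0, 0, 0.5],
  [238, -228.5, -70, 0, 0, 0, 0.5],
  [238, -228.5, -70, 0, 0, 0, 0.5],
  [238, -228.5, -70, 0, 0, 0, 0.5],
])

```text
time: 22.0
ee_pos: [0.6658, 0.0854, 0.0902]
eef_rot: [-179.9, 0.0, 68.3]
wrist_force: [-0.2, 0.6, -0.1]
opening: 0.748
```

```bash
python3 look.py a13 wrist side
python3 - <<'E'
from h import *
m=camera_model("wrist")
for o in obs("vial_shield_short_center","wrist"):
    v,e=fit("vial_shield_short_center",[("wrist",m,o["pix"])],[.666,.084,0,0],fz=0.0);print(o["p"],o["pt"],np.round(v*1000,1),e)
E
```

```text
22.1 [666.5  85.4  91.5] [179.9  -0.   68.3] [ 0.5 -0.2 -0.2] 0.753
0.73 [323.3, 264.3] [667.   83.2   0.    0. ] [np.float64(0.5)]
```

View pics/a13.png

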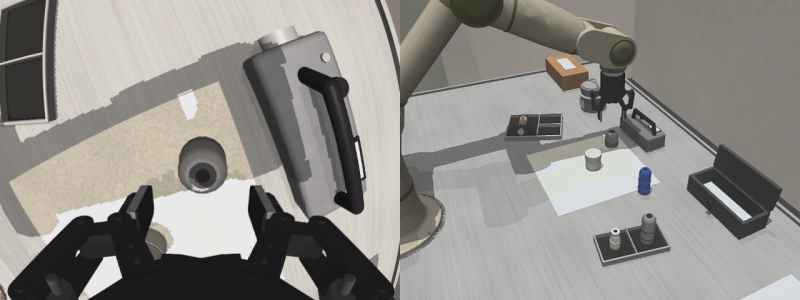

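The shield is centred and the meter is clear of the right finger. Descend and grip above the rings.

Call:
apply_moves([
  [0, -1, -18, 0, 0, 0, 0.4],
  [0, -1, -36, 0, 0, 0, 0.4],
  [0, -1, -54, 0, 0, 0, 0.4],
  [0, -1, -67, 0, 0, 0, 0.4],
  [0, -1, -72, 0, 0, 0, 0.4],
  [0, -1, -72, 0, 0, 0, 0.4],
  [0, -1, -72, 0, 0, 0, 0.2],
  [0, -1, -72, 0, 0, 0, -1],
  [0, -1, -72, 0, 0, 0, -1],
  [0, -1, -72, 0, 0, 0, -1],
  [0, -1, -72, 0, 0, 0, -1],
  [0, -1, -72, 0, 0, 0, -1],
])

```text
time: 23.35
ee_pos: [0.667, 0.0836, 0.0197]
eef_rot: [179.9, -0.0, 68.2]
wrist_force: [-2.3, 1.4, 7.2]
opening: 0.494
```

```bash
python3 look.py a14 wrist side
```

```text
23.45 [667.   83.6  19.7] [179.9  -0.   68.2] [-2.4  1.2  6.4] 0.495
```

View pics/a14.png

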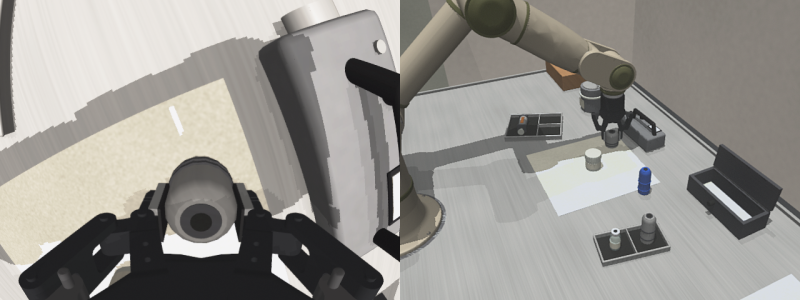

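Held (42 mm opening). Carry to the bay at (529,311).

Call:
apply_moves([
  [0, 0, 10, 0, 0, 0, -1],
  [0, 0, 30, 0, 0, 0, -1],
  [0, 0, 55, 0, 0, 0, -1],
  [-7, 12, 75, 0, 0, 0, -1],
  [-22, 36, 90, 0, 0, 0, -1],
  [-38, 64, 90, 0, 0, 0, -1],
  [-55, 92, 90, 0, 0, 0, -1],
  [-72, 120, 90, 0, 0, 0, -1],
  [-89, 148, 90, 0, 0, 0, -1],
  [-106, 176, 90, 0, 0, 0, -1],
  [-122, 202, 85, 0, 0, 0, -1],
  [-133, 220, 70, 0, 0, 0, -1],
  [-137, 227, 55, 0, 0, 0, -1],
  [-137, 227, 40, 0, 0, 0, -1],
  [-137, 227, 40, 0, 0, 0, -1],
  [-137, 227, 40, 0, 0, 0, -1],
])

```text
time: 25.05
ee_pos: [0.5302, 0.3095, 0.0582]
eef_rot: [-180.0, 0.0, 68.2]
wrist_force: [0.6, 0.9, -3.5]
opening: 0.497
```

```bash
python3 look.py a15 wrist side
```

```text
25.15 [530.5 309.8  59. ] [179.9  -0.   68.2] [ 1.  -0.  -4.3] 0.491
```

View pics/a15.png

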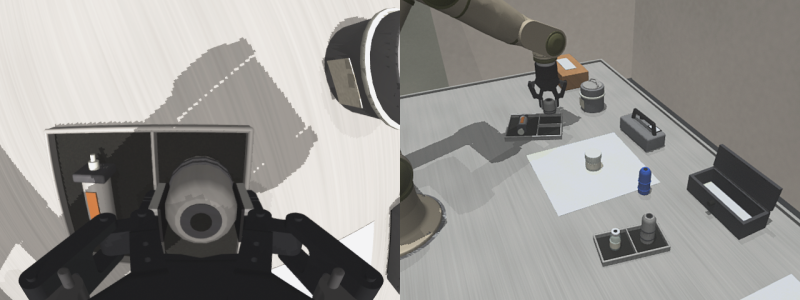

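Call:
apply_moves([
  [0, 0, -12, 0, 0, 0, -1],
  [0, 0, -22, 0, 0, 0, -1],
  [0, 0, -30, 0, 0, 0, -1],
  [0, 0, -33, 0, 0, 0, -1],
  [0, 0, -35, 0, 0, 0, -1],
  [0, 0, -36, 0, 0, 0, -1],
  [0, 0, -36, 0, 0, 0, -1],
  [0, 0, -36, 0, 0, 0, 0.1],
  [0, 0, -36, 0, 0, 0, 0.2],
  [0, 0, -36, 0, 0, 0, 0.3],
  [0, 0, -36, 0, 0, 0, 0.4],
  [0, 0, -36, 0, 0, 0, 0.4],
  [0, 0, -26, 0, 0, 0, 0.4],
  [0, 0, -6, 0, 0, 0, 0.4],
  [0, 0, 24, 0, 0, 0, 0.4],
  [0, 0, 60, 0, 0, 0, 0.4],
  [0, 0, 92, 0, 0, 0, 0.4],
  [0, 0, 102, 0, 0, 0, 0.4],
  [0, 0, 102, 0, 0, 0, 0.4],
])

```text
time: 27.05
ee_pos: [0.53, 0.3107, 0.1619]
eef_rot: [179.9, -0.1, 68.2]
wrist_force: [0.6, -0.5, -0.8]
opening: 0.7
```

```bash
python3 look.py a16 wrist side
```

```text
27.15 [529.  310.3 159. ] [-1.799e+02  1.000e-01  6.820e+01] [ 0.4 -0.5 -1.7] 0.701
```

View pics/a16.png

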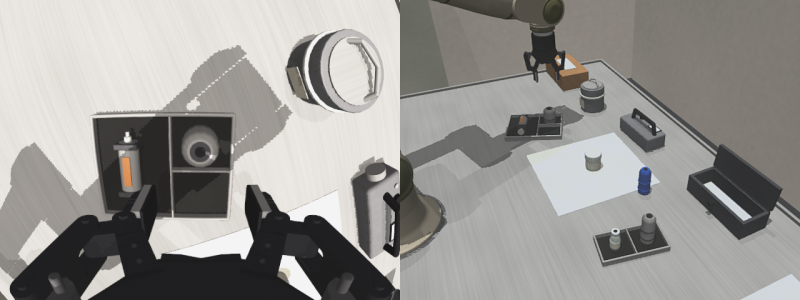

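The short shield stands in its bay. Now the jar.

Call:
apply_moves([
  [2, -22, 0, 0, 0, 0, 0.7],
  [6, -58, 0, 0, 0, 0, 0.7],
  [10, -98, 0, 0, 0, 0, 0.7],
  [14, -140, 0, 0, 0, 0, 0.7],
  [18, -182, 0, 0, 0, 0, 0.7],
  [22, -224, -10, 0, 0, 0, 0.7],
  [27, -264, -25, 0, 0, 0, 0.7],
  [30, -294, -45, 0, 0, 0, 0.7],
  [31.5, -308, -65, 0, 0, 0, 0.7],
  [31.5, -308, -65, 0, 0, 0, 0.7],
  [31.5, -308, -65, 0, 0, 0, 0.7],
])

```text
time: 28.25
ee_pos: [0.5605, 0.003, 0.0947]
eef_rot: [-179.9, 0.0, 68.2]
wrist_force: [-0.8, -0.2, 1.1]
opening: 0.845
```

```bash
python3 look.py a17 wrist side
python3 - <<'E'
from h import *
m=camera_model("wrist")
for o in obs("swab_jar_center","wrist"):
    v,e=fit("swab_jar_center",[("wrist",m,o["pix"])],[.561,.002,0,0],fz=0.0);print(o["p"],o["pt"],np.round(v*1000,1),e)
E
```

```text
28.35 [561.2   3.5  95.9] [180.   -0.   68.3] [-0.4  0.2 -0.2] 0.852
0.86 [324.2, 268.9] [561.7   2.6   0.    0. ] [np.float64(0.8)]
```

View pics/a17.png

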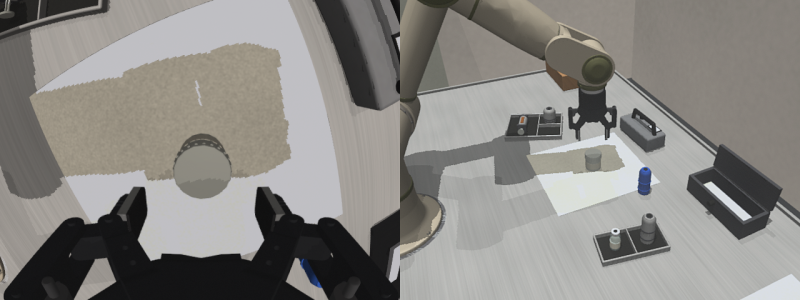

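Aligned on the jar at (561.5,2.6). Descend and grip the lid.

Call:
apply_moves([
  [0, 0, -18, 0, 0, 0, 0.6],
  [0, 0, -36, 0, 0, 0, 0.6],
  [0, 0, -54, 0, 0, 0, 0.6],
  [0, 0, -68, 0, 0, 0, 0.6],
  [0, 0, -73, 0, 0, 0, 0.6],
  [0, 0, -73, 0, 0, 0, 0.5],
  [0, 0, -73, 0, 0, 0, 0.3],
  [0, 0, -73, 0, 0, 0, -1],
  [0, 0, -73, 0, 0, 0, -1],
  [0, 0, -73, 0, 0, 0, -1],
  [0, 0, -73, 0, 0, 0, -1],
  [0, 0, -73, 0, 0, 0, -1],
])

```text
time: 29.6
ee_pos: [0.5617, 0.0024, 0.0235]
eef_rot: [179.9, -0.0, 68.2]
wrist_force: [-0.9, -0.2, 6.7]
opening: 0.568
```

```bash
python3 look.py a18 wrist side
```

```text
29.7 [561.6   2.5  23.5] [179.9  -0.   68.2] [-0.8  1.   6.5] 0.567
```

View pics/a18.png

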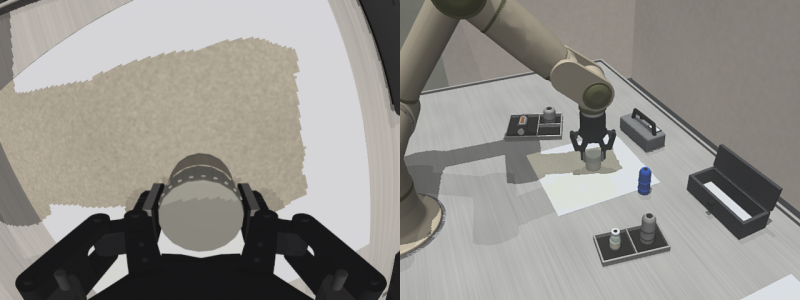

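Call:
apply_moves([
  [0, 0, 10, 0, 0, 0, -1],
  [0, 0, 30, 0, 0, 0, -1],
  [0, 0, 55, 0, 0, 0, -1],
  [-3, 12, 75, 0, 0, 0, -1],
  [-9, 36, 85, 0, 0, 0, -1],
  [-16, 64, 85, 0, 0, 0, -1],
  [-23, 93, 85, 0, 0, 0, -1],
  [-30, 122, 85, 0, 0, 0, -1],
  [-38, 151, 85, 0, 0, 0, -1],
  [-45, 180, 85, 0, 0, 0, -1],
  [-52, 207, 80, 0, 0, 0, -1],
  [-58, 230, 65, 0, 0, 0, -1],
  [-60, 239, 50, 0, 0, 0, -1],
  [-60, 239, 40, 0, 0, 0, -1],
  [-60, 239, 40, 0, 0, 0, -1],
  [-60, 239, 40, 0, 0, 0, -1],
])

```text
time: 31.3
ee_pos: [0.5016, 0.2405, 0.0625]
eef_rot: [180.0, 0.0, 68.2]
wrist_force: [0.2, -0.6, -1.2]
opening: 0.561
```

```bash
python3 look.py a19 wrist side
```

```text
31.4 [501.7 240.7  63. ] [179.9  -0.   68.2] [ 0.4 -0.6 -1.5] 0.567
```

View pics/a19.png

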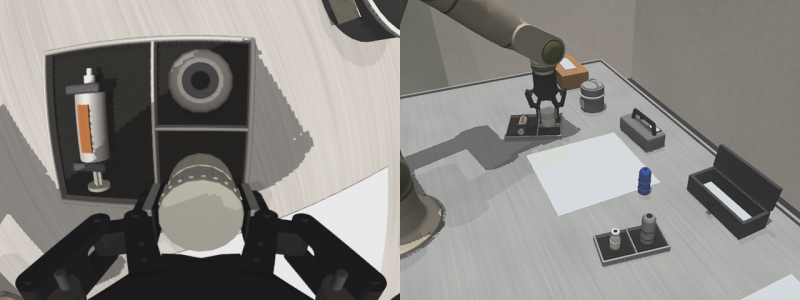

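Call:
apply_moves([
  [0, 0, -12, 0, 0, 0, -1],
  [0, 0, -22, 0, 0, 0, -1],
  [0, 0, -30, 0, 0, 0, -1],
  [0, 0, -33, 0, 0, 0, -1],
  [0, 0, -35, 0, 0, 0, -1],
  [0, 0, -36, 0, 0, 0, -1],
  [0, 0, -36, 0, 0, 0, -1],
  [0, 0, -36, 0, 0, 0, 0.2],
  [0, 0, -36, 0, 0, 0, 0.3],
  [0, 0, -36, 0, 0, 0, 0.4],
  [0, 0, -36, 0, 0, 0, 0.5],
  [0, 0, -36, 0, 0, 0, 0.5],
  [0, 0, -26, 0, 0, 0, 0.5],
  [0, 0, -6, 0, 0, 0, 0.5],
  [0, 0, 24, 0, 0, 0, 0.5],
  [0, 0, 60, 0, 0, 0, 0.5],
  [0, 0, 98, 0, 0, 0, 0.5],
  [0, 0, 130, 0, 0, 0, 0.5],
  [0, 0, 140, 0, 0, 0, 0.5],
  [0, 0, 140, 0, 0, 0, 0.5],
])

```text
time: 33.4
ee_pos: [0.5014, 0.2416, 0.2037]
eef_rot: [179.9, -0.1, 68.2]
wrist_force: [0.2, 0.6, -1.0]
opening: 0.749
```

```bash
python3 look.py a20 wrist side; python3 look.py a21 scene
```

```text
33.5 [500.4 241.3 201. ] [-1.799e+02  1.000e-01  6.820e+01] [ 0.2 -0.4  0.2] 0.752
33.55 [500.3 241.3 200.7] [-1.799e+02  1.000e-01  6.820e+01] [-0.2  0.2  0.1] 0.751
```

View pics/a20.png

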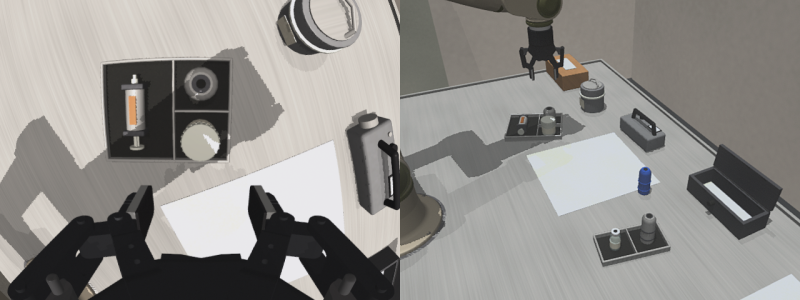

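View pics/a21.png

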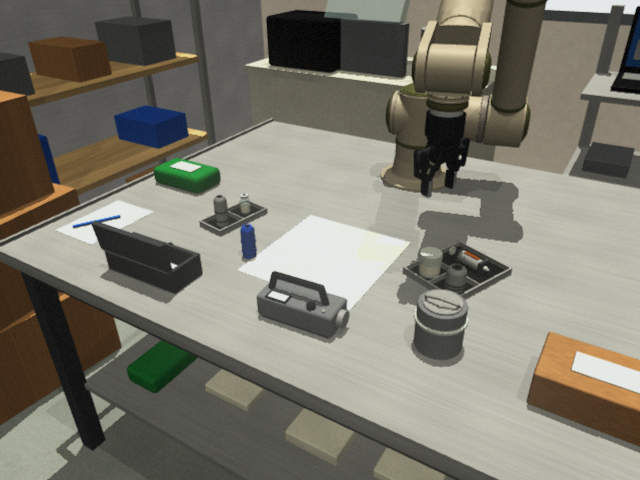

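In the final views all five items are upright or flat in their bays, and the gripper is clear at 200 mm. The lead pot (441,323) and survey meter (301,303) are at their original pixels. Handing in.

```bash
python3 -c "
from bench import *
print(close_job(), state()['time'])"
```

```text
the job is handed in; nothing more can be done
the job is handed in; nothing more can be done
```

Both kits are made up and the job is handed in, at about 34 s of the 112 s allowed. I placed the items in the order you listed them.

- **Labelling kit (small tray):** the tall bare-metal vial shield and the glass vial stand upright, one in each bay. The blue look-alike was not touched.
- **Injection kit (large tray):** the syringe shield lies flat in the wide bay. The short vial shield and the white jar stand upright in the two small bays.

**Last checks:** the final wrist, side and scene pictures showed all five items where they belong and nothing tipped. By eye, the lead pot and survey meter had not moved. The gripper was open and clear at 200 mm. The largest wrist force reported at the end of a move was about 9 N, well under the 120 N limit.

**Small disagreements:**
- Fits from a single wrist picture put the feet of the tall shield and the vial 6–7 mm too low. The multi-view fits agreed with the table height within about 2 mm, so I used those.
- The syringe shield and the small tray fitted about 2 mm low, and I treated both as standing on the table.
- The gripper openings read 1–2 mm under the diameters of the parts wherever I noted both.

No check failed.

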